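# Load a model frame and gauge its guide tube

## Task

On the loading rig, turn the black load knob clockwise until its white pointer stands at the red index mark. Then take the orange-handled gauge rod from its wooden cradle, push it into the mouth of the rig's square guide tube until the brass collar stops against it, draw it right out again and present it at the blue reader: held level, with the end of its red tip in the middle of the beam between the two red windows. Finish while still holding it there, do not touch the reader, leave the knob as set, and leave the other things on the bench alone.

Things in the scene. Friction and masses are not known exactly. Their poses are not given: they have to be found in the camera images.
- load_knob (a joint): angle of the load knob (rad), growing as the knob turns clockwise seen from above; range 0 to 2.9. The red index mark is at 1.5; at the start the knob reads 0.1 to 0.8. It stays where it is left (friction about 0.04 N m).
- load_knob_grip (a point): on the knob's vertical axis, mid-height of its grip, 73 mm above the bench. A black bar grip 46 mm long, 14 mm wide, from 48 to 80 mm above the bench, on a 48 mm disc. Its x axis runs along the bar and turns with the knob; the white pointer line lies on its -x side. The dial and 96 mm square gearbox below reach 42 mm above the bench
- load_index (a point): middle of the red index mark (11 x 6 mm) on the gearbox top, 42 mm from the knob axis on the rig's -x side; the white pointer points at it when the knob reads 1.5
- rig: black base plate 270 x 400 mm, 6 mm thick, fixed, with the guide tube, the gearbox and a model frame of steel spring columns 210 mm high. Its x axis is level and is the direction in which the gauge rod goes into the tube.
- tube_mouth (a point): centre of the guide tube's mouth, 90 mm above the bench; x axis level, into the tube along its bore. Tube: fixed aluminium bar 36 mm square, 120 mm long, 15 mm round through bore; top 108 mm above the bench. The gearbox stands on its +y side, 77 mm from the bore's axis; the model frame on its -y side, at least 48 mm away, beyond the first 88 mm of the tube
- rod: gauge rod, about 180 g, level in its cradle, lifts straight up. Origin: middle of the orange handle, on the rod's axis; x along the rod to the tip, z up. Handle 80 x 16 x 22 mm (x, y, z), balanced near its middle; behind it a 12 mm square stub to x = -74. Brass collar 32 mm across, x = 60 to 68; round steel shaft 12 mm across; red tip tapering from 12 to 5 mm across, x = 156 to 170
- collar_face (a point): centre of the collar's face that looks to the tip, 68 mm ahead of the handle's middle; it meets the tube's mouth when the rod is fully in
- rod_tip (a point): end of the rod's red tip, 170 mm ahead of the handle's middle, 102 mm ahead of the collar's face
- cradle: wooden cradle, fixed, 220 x 60 mm, with two notched posts 56 mm high at x = -58 and +115 mm (14 mm thick, 40 mm wide) that carry the rod's stub and shaft; x axis along the rod towards its tip, origin on the bench under the middle of the handle
- reader: optical reader, fixed: base 80 x 140 x 12 mm and two blue heads 134 mm high (60 mm along x, 34 mm along y) with a gap 60 mm wide between, open above and at both ends. Origin under its middle; x axis level along the gap, away from the robot; red windows, 24 mm across, face each other across the gap (along y); red stripes on the heads mark the beam
- beam (a point): middle of the beam between the two windows, 100 mm above the bench; axes as the reader
- mug: white mug, 76 mm across, 90 mm high; origin under its middle; leave alone
- screwdriver: screwdriver lying on the bench, handle to its -x side; leave alone
- ball_jar: jar, 60 mm across, 80 mm high; leave alone
- foot_a: white ring foot, 52 mm across, 16 mm high; leave alone
- foot_b: white ring foot, 52 mm across, 16 mm high; leave alone
- spare_column: spare spring column with a ball at each end, 154 mm long, 18 mm high; leave alone

How it is judged:
On the way, in this order (a step that is already met when the one before it is completed fails the run):
1. the load knob stands at its red index (within 0.14 rad), the rod still in its cradle (value of joint load_knob between 1.36 and 1.64 rad and distance between rod and cradle below 0.08 m), for 0.3 s.
2. the rod is in the guide tube, its collar against the mouth (gap under 3 mm) (x of collar_face in the frame of tube_mouth above -0.003 m and distance between collar_face and tube_mouth below 0.008 m and angle between the x axis of rod and the x axis of tube_mouth, either way round below 0.1 rad and x of rod_tip in the frame of tube_mouth above 0.09 m), for 0.1 s.
3. the rod is drawn out, its tip clear of the tube's mouth (x of rod_tip in the frame of tube_mouth below -0.005 m), for 0.1 s.
At the end, for the whole second after the job is handed in: The knob still stands at its index (1.5 rad, within 0.14); the rod is held still by the fingers alone, level within 6 degrees, the end of its tip in the beam: within 12 mm of its middle along the gap and in height, and within 15 mm of midway between the windows (value of joint load_knob between 1.36 and 1.64 rad and x of rod_tip in the frame of beam between -0.012 and 0.012 m and y of rod_tip in the frame of beam between -0.015 and 0.015 m and z of rod_tip in the frame of beam between -0.012 and 0.012 m and angle between rod's own x axis and vertical between 1.46 and 1.68 rad and contact force between rod and the fingers above 2 N and contact force between rod and reader below 0.1 N and contact force between rod and cradle below 0.1 N and contact force between rod and rig below 0.1 N and linear speed of rod below 0.02 m/s); the arm keeps its last pose, push and grip.
It fails at once if the reader is touched (contact force between reader and anything else above 1 N).
It fails at once if another thing on the bench is disturbed (moved more than 30 mm) (distance of any of mug, screwdriver, ball_jar, foot_a, foot_b, spare_column from where it was at the start of the episode above 0.03 m).
It also fails if it takes over 67 s, if anything falls off the work surface, if the arm or the gripper's body presses on something with over 40 N, if the wrist force passes 120 N, or if a joint passes its speed limit or range.

## Robot

A 6-joint arm with a two-finger parallel gripper is mounted at the origin on the work surface. World frame = base frame: x ahead of the robot, y to its left, z up, the work surface at z = 0. Lengths are in m, angles in rad, forces in N, time in s.
With the tool pointing down it reaches from about 0.25 to 0.775 m from the base axis. Payload 8.9 kg.
Tool frame: the origin (TCP) lies at the very end of the fingers, on their centre line; the grasp point (between the pads) lies 19 mm behind it (bot.tcp_to_grasp is the distance from the TCP to the grasp point, in m); z points along the fingers, y is the line along which they close (so a half turn about z gives the same grasp; the last joint's range is limited). The gripper opens to 85 mm and grips with 20 to 120 N. Pads are 22 mm wide; open, the fingers measure 114 mm over their backs; the gripper's body (76 mm by 85 mm) begins 54 mm behind the grasp point. The pads swing forward as they close: fully open they stand 13 mm farther back than shut.
Start: joints at [0.982, 0.291, -0.153, 1.127, 0, 1.431], TCP at [0.228, 0.473, 0.231] pointing down, gripper open.
Joint ranges: [-2.52, 2.52], [-0.91, 1.74], [-1.3, 1.37], [-1.96, 2.02], [-1.52, 1.47], [-3.14, 3.14]. Speed limits (rad/s): [2.22, 2.22, 2.79, 3.14, 3.14, 3.14].

## Interface

Orientations are given as a 3x3 rotation matrix whose columns are the frame's x, y, z axes.
In Python, from station import bot gives the robot as it stands. The module is installed in compiled form; this text tells all that it offers.
- The arm moves only by the tool send_rows, never from a script. Its argument "rows" is a list of rows, each an object of numbers: "x", "y", "z": the shift along the tool's x, y, z in mm; "rx", "ry", "rz": the turn, a rotation vector about the tool's x, y, z in rad; "claw": the opening, from -1 (shut) to 1 (fully open). In form: [{"x": .., "y": .., "z": .., "rx": .., "ry": .., "rz": .., "claw": ..}, ...]. A call has 1 to 5 rows; each row shifts and turns the commanded pose from where the row before left it, along the tool's axes as they then stand; what a row does not reach is not made up. A row lasts 1/10 s, in which the tool goes at most 50 mm and 8.59 degrees, less where a joint would pass 70% of its speed; a pose out of reach is approached as far as the arm can. A call with a gripper value outside its range is refused whole. The fingers move at their own pace and stop on an object; the grip force is fixed at half the most. Time passes only in rows, so rows that do not move let the fingers close. It gives the time, the measured TCP pose, the force, the opening and the grip force at its end, in the units of the state.
- bot.state(): the state, without advancing time (a new reading comes with each control period).
- bot.snapshot(name): name is "scene" or "side" or "wrist"; returns the picture (420x560x3 uint8, red, green, blue); there is no depth.
- bot.camera_model(name): a dict with "fov_y" (degrees; the focal length in pixels is half the picture's height over the tangent of half this angle, whatever the lens; pixels are square), "cx", "cy" (the principal point, pixels), "k1" (the pictures are not rectified: a ray, as slopes to the right and down, at radius r is drawn at 1 + k1 r^2 times it, then the intrinsics apply), "world_from_camera" (4x4, takes a point from camera to world coordinates). Camera axes: x right, y down, z forward; pixel columns grow to the right and rows downward; lengths in m; the calibration is good to about 2 mm. A picture is of the moment at which its call begins: read the wrist's pose just before it. camera_model takes no time and is no camera call; for the wrist camera it gives the pose at the moment of the call.
- bot.finish_job(): hands the job in; it is judged then, once.
The state is a dict: "t": time; "q": joint angles; "joint_velocities": joint speeds; "tau": joint torques, N m; "tool_pos": TCP position; "tool_rot": TCP orientation; "wrist_force": force on the tool from outside, world axes, zero at the start; "moment": the same for the moment, N m; "opening": opening from 0.0 (shut) to 1.0 (fully open); "finger_force": force on a finger pad.
Only numpy, scipy, OpenCV 4.12 (cv2) and the standard library are available. Lean on these libraries where they do the work, as an engineer would, in place of code of your own. Each camera call takes 0.05 s, during which the arm holds its last target. There are 200 camera calls.

## Working session

There is one attempt and no reset: what is moved stays moved. The work goes in short steps, Python scripts to look and compute and a tool call to move; the robot and the scene stay as the last step left them, time stands still between calls to the robot, and variables do not carry over. Pictures are saved under pics/ and viewed, at most 10 in all, crops included, and the job is handed in when it is done.

Besides the shell and the picture viewer there is one more tool, called after "Request:" in YAML: its name, and indented under it one key for each argument. send_rows: Moves the arm, as the interface text tells. Its arguments: {"type":"object","properties":{"rows":{"type":"array","items":{"type":"object","properties":{"x":{"type":"number"},"y":{"type":"number"},"z":{"type":"number"},"rx":{"type":"number"},"ry":{"type":"number"},"rz":{"type":"number"},"claw":{"type":"number"}}}}},"required":["rows"]}

```bash
mkdir -p pics; cat > h.py <<'E'
import numpy as np, cv2
from station import bot
def snap(cam,fn=None):
    m=bot.camera_model(cam); im=bot.snapshot(cam)
    if fn: cv2.imwrite('pics/'+fn,im[:,:,::-1])
    return im,m
def K(m):
    f=210/np.tan(np.radians(m['fov_y'])/2); return f
def ray(m,u,v):
    f=K(m); d=np.array([(u-m['cx'])/f,(v-m['cy'])/f]); s=d.copy()
    for _ in range(30): s=d/(1+m['k1']*(s@s))
    T=np.array(m['world_from_camera']); return T[:3,3],T[:3,:3]@np.array([s[0],s[1],1])
def onz(m,u,v,z):
    o,d=ray(m,u,v); return o+d*(z-o[2])/d[2]
def proj(m,p):
    T=np.array(m['world_from_camera']); c=T[:3,:3].T@(np.array(p)-T[:3,3]); s=c[:2]/c[2]
    return s*(1+m['k1']*(s@s))*K(m)+[m['cx'],m['cy']]
def tri(m1,a,m2,b):
    o1,d1=ray(m1,*a);o2,d2=ray(m2,*b)
    A=np.stack([d1,-d2],1); t=np.linalg.lstsq(A,o2-o1,rcond=None)[0]
    p,q=o1+d1*t[0],o2+d2*t[1]; return (p+q)/2,np.linalg.norm(p-q)
E
python3 - <<'E'
from h import *
np.set_printoptions(precision=3,suppress=True)
for c in('scene','side','wrist'):
    im,m=snap(c,c+'0.png'); print(c,m['fov_y'],m['k1'],np.array(m['world_from_camera']))
s=bot.state(); print(s['t'],s['tool_pos'],s['tool_rot'],s['opening'],bot.tcp_to_grasp)
E
```

```text
scene 51.68999366501675 -0.1362465873952884 [[ 0.488  0.741 -0.462  1.015]
 [ 0.873 -0.406  0.27  -0.277]
 [ 0.012 -0.535 -0.845  1.08 ]
 [ 0.     0.     0.     1.   ]]
side 53.903533832082566 -0.03393993297647367 [[ 0.757 -0.413  0.507 -0.189]
 [-0.653 -0.497  0.571 -0.684]
 [ 0.016 -0.763 -0.646  0.963]
 [ 0.     0.     0.     1.   ]]
wrist 58.245070610309526 -0.020099592155415465 [[ 0.435  0.856  0.28   0.155]
 [ 0.9   -0.413 -0.137  0.506]
 [-0.001  0.311 -0.95   0.374]
 [ 0.     0.     0.     1.   ]]
0.15 [0.228 0.473 0.231] [[-0.901  0.435 -0.001]
 [ 0.435  0.901 -0.001]
 [ 0.    -0.001 -1.   ]] 0.9976858623586455 0.0187
```

View pics/scene0.png

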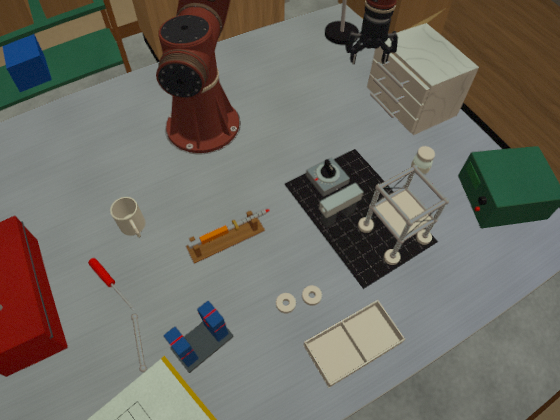

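View pics/side0.png

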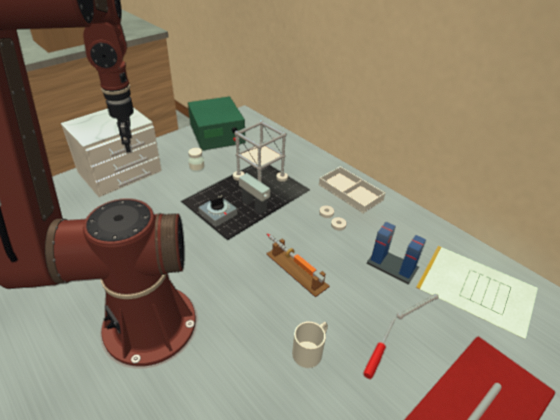

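The scene view shows the knob near (328,170), the tube from (320,208) to (362,195), the rod from (195,242) to (268,210) and the reader heads near (180,345) and (212,320). The side view shows the same things from the other side. Next I'll enlarge these areas.

```bash
python3 - <<'E'
from h import *
np.set_printoptions(precision=3,suppress=True)
a=cv2.imread('pics/scene0.png');b=cv2.imread('pics/side0.png')
def t(im,x,y): return cv2.resize(im[y:y+75,x:x+100],(400,300),interpolation=cv2.INTER_CUBIC)
cv2.imwrite('pics/m1.png',np.vstack([np.hstack([t(a,290,148),t(a,180,195)]),np.hstack([t(a,155,297),t(b,190,170)])]))
m=bot.camera_model('scene')
for n,u,v,z in(('knob',328,165,.08),('handle',212,235,.067),('tip',268,210,.067),('headL',177,330,.134),('headR',209,305,.134)):print(n,onz(m,u,v,z))
E
```

```text
knob [0.401 0.237 0.08 ]
handle [ 0.444 -0.156  0.067]
tip [0.446 0.013 0.067]
headL [ 0.664 -0.334  0.134]
headR [ 0.645 -0.246  0.134]
```

View pics/m1.png

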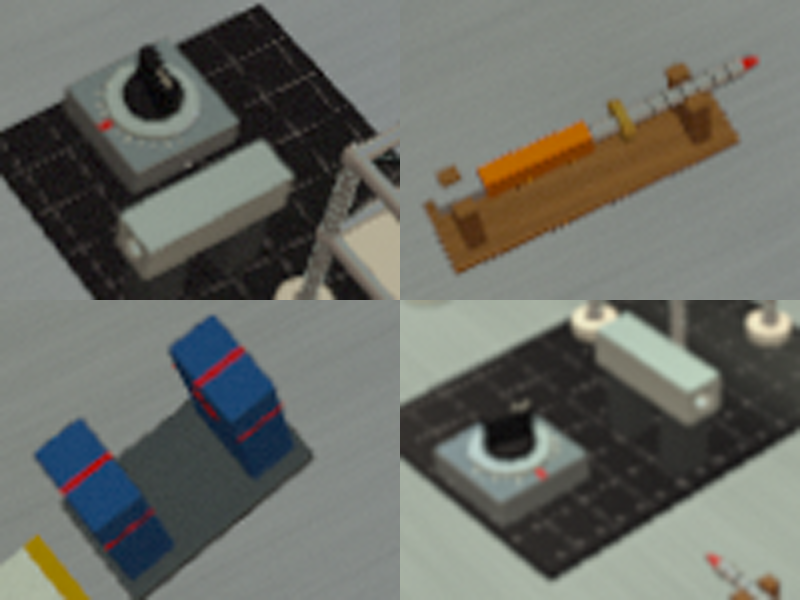

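The crops (4x) show:
- **Index and knob:** the red index is at (316.5,179) in the scene view and (225,213) in the side view. The knob pointer is hidden.
- **Tube mouth:** its top edge runs from about (319.5,201) to (327,209) in the scene view.
- **Rod:** it runs from (190,247) to the tip at (268,210.5).
- **Reader:** the stripes mark the beam line.

I'll compute rough poses from these.

```bash
python3 - <<'E'
from h import *
np.set_printoptions(precision=4,suppress=True)
m=bot.camera_model('scene');n=bot.camera_model('side')
S=lambda ox,oy,x,y:(ox+x/4,oy+y/4)
A=lambda x,y:S(290,148,x,y);B=lambda x,y:S(180,195,x-400,y);C=lambda x,y:S(155,297,x,y-300);D=lambda x,y:S(190,170,x-400,y-300)
idx=tri(m,A(106,125),n,D(541,474));print('idx',idx,onz(m,*A(106,125),.042))
print('knobdisc scene',onz(m,*A(152,98),.046))
for p in((118,215),(150,250),(293,178),(265,142)):print('tubetop',onz(m,*A(*p),.108))
for p in((716,368),(690,392),(597,345),(625,315)):print('tubetop side',onz(n,*D(*p),.108))
print('tip',tri(m,B(755,61),n,D(710,557)), 'handle ends',onz(m,*B(481,180),.07),onz(m,*B(591,135),.07))
for p in((35,457),(82,420),(145,505),(98,535),(170,350),(213,316),(275,385),(230,422)):print('reader top',onz(m,*C(*p),.134))
for p in((64,492),(114,457),(194,387),(245,350)):print('stripe',onz(m,*C(*p),.134))
E
```

```text
idx (array([0.4029, 0.1998, 0.0362]), np.float64(6.710065891292996e-05)) [0.4063 0.1972 0.042 ]
knobdisc scene [0.4038 0.2389 0.046 ]
tubetop [0.5127 0.1346 0.108 ]
tubetop [0.5466 0.1386 0.108 ]
tubetop [0.5448 0.2564 0.108 ]
tubetop [0.5104 0.2567 0.108 ]
tubetop side [0.5521 0.1467 0.108 ]
tubetop side [0.5139 0.1357 0.108 ]
tubetop side [0.4943 0.2367 0.108 ]
tubetop side [0.5405 0.256  0.108 ]
tip (array([0.4379, 0.0198, 0.0497]), np.float64(0.0015316762038778678)) handle ends [ 0.4444 -0.1899  0.07  ] [ 0.4484 -0.1111  0.07  ]
reader top [ 0.6637 -0.3657  0.134 ]
reader top [ 0.6564 -0.3342  0.134 ]
reader top [ 0.7169 -0.3221  0.134 ]
reader top [ 0.72   -0.3515  0.134 ]
reader top [ 0.6422 -0.2738  0.134 ]
reader top [ 0.6352 -0.2436  0.134 ]
reader top [ 0.6892 -0.2299  0.134 ]
reader top [ 0.6965 -0.2613  0.134 ]
stripe [ 0.6895 -0.3589  0.134 ]
stripe [ 0.6843 -0.3266  0.134 ]
stripe [ 0.6686 -0.2707  0.134 ]
stripe [ 0.6624 -0.2361  0.134 ]
```

Request:
send_rows:
  rows:
    - {"x":-32,"y":-16,"claw":1}
    - {"x":-32,"y":-16,"claw":1}
    - {"x":-32,"y":-17,"claw":1}
    - {"x":-32,"y":-17,"claw":1}
    - {"x":-32,"y":-17,"claw":1}

```text
invalid input at $.rows[0]: expected keys x, y, z, rx, ry, rz, claw
```

Request:
send_rows:
  rows:
    - {"x":-33,"y":-17,"claw":1}
    - {"x":-33,"y":-17,"claw":1}
    - {"x":-33,"y":-16,"claw":1}
    - {"claw":1}
    - {"claw":1}

```text
invalid input at $.rows[0]: expected keys x, y, z, rx, ry, rz, claw
```

```bash
python3 - <<'E'
from h import *
np.set_printoptions(precision=4,suppress=True)
im,m=snap('wrist','w1.png');s=bot.state();print(s['t'],s['tool_pos'],s['tool_rot'],s['q'],s['wrist_force'])
E
```

```text
0.2 [0.2281 0.4726 0.2309] [[-0.9006  0.4347 -0.0004]
 [ 0.4347  0.9006 -0.0007]
 [ 0.0001 -0.0008 -1.    ]] [ 0.9817  0.2911 -0.1538  1.1267 -0.      1.4315] [ 0.1034 -0.0144  0.1854]
```

View pics/w1.png

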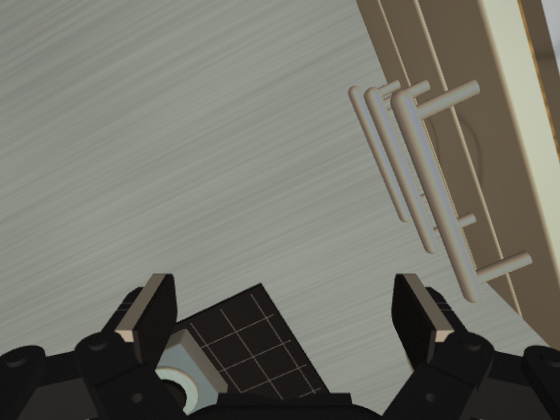

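The move was refused because every row needs all seven keys. The wrist picture is from the start pose: fingers at the bottom (rows 270–400), gearbox at (180,370). I'll send it again.

Request:
send_rows:
  rows:
    - {"x":-32,"y":-16,"z":0,"rx":0,"ry":0,"rz":0,"claw":1}
    - {"x":-32,"y":-16,"z":0,"rx":0,"ry":0,"rz":0,"claw":1}
    - {"x":-32,"y":-17,"z":0,"rx":0,"ry":0,"rz":0,"claw":1}
    - {"x":-32,"y":-17,"z":0,"rx":0,"ry":0,"rz":0,"claw":1}
    - {"x":-32,"y":-17,"z":0,"rx":0,"ry":0,"rz":0,"claw":1}

```text
t: 0.7
tool_pos: [0.3368, 0.3272, 0.2312]
tool_rot: [[-0.901, 0.435, -0.0], [0.435, 0.901, -0.0], [0.0, -0.0, -1.0]]
wrist_force: [-0.5, -0.4, -0.4]
opening: 1.002
finger_force: 0.0
```

Request:
send_rows:
  rows:
    - {"x":-33,"y":-17,"z":0,"rx":0,"ry":0,"rz":0,"claw":1}
    - {"x":-33,"y":-17,"z":0,"rx":0,"ry":0,"rz":0,"claw":1}
    - {"x":-33,"y":-16,"z":0,"rx":0,"ry":0,"rz":0,"claw":1}
    - {"x":0,"y":0,"z":0,"rx":0,"ry":0,"rz":0,"claw":1}
    - {"x":0,"y":0,"z":0,"rx":0,"ry":0,"rz":0,"claw":1}

```text
t: 1.2
tool_pos: [0.4038, 0.2399, 0.2311]
tool_rot: [[-0.9, 0.437, -0.001], [0.437, 0.9, 0.0], [0.001, -0.0, -1.0]]
wrist_force: [-0.8, 0.0, -0.1]
opening: 1.004
finger_force: 0.0
```

```bash
python3 - <<'E'
from h import *
np.set_printoptions(precision=4,suppress=True)
im,m=snap('wrist','w2.png');s=bot.state();print(s['t'],s['tool_pos'],s['tool_rot'],s['q'],s['wrist_force'])
print(proj(m,[.404,.24,.08]))
E
```

```text
1.25 [0.4033 0.2405 0.2312] [[-0.9003  0.4353 -0.0007]
 [ 0.4353  0.9003  0.0001]
 [ 0.0007 -0.0002 -1.    ]] [ 0.3815  0.1862 -0.2922  1.093   0.0004  0.8319] [-0.6796 -0.3485  0.2116]
[286.6161 183.5124]
```

View pics/w2.png

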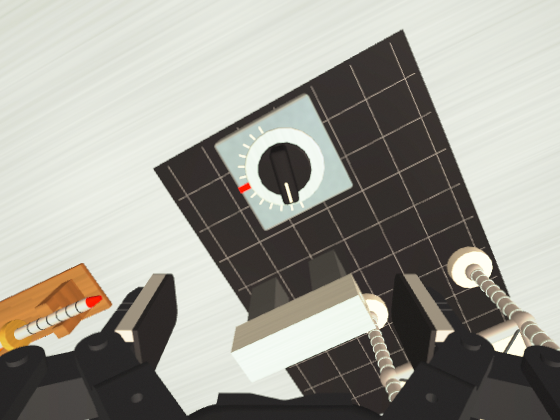

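The wrist view shows the dial ring centred at about (285,168), the pointer at (288,190), the red index at (245,188), and the gearbox corners at (215,148), (305,94), (353,186) and (268,230). The tube top edge runs from (233,352) to (357,276).

```bash
python3 - <<'E'
from h import *
np.set_printoptions(precision=4,suppress=True)
im=cv2.imread('pics/w2.png');m=bot.camera_model('wrist')
c=im[75:245,200:370];g=c.min(2)
r=((c[:,:,2]>150)&(c[:,:,1]<90)).astype(np.uint8)
ys,xs=np.nonzero(r);i=onz(m,xs.mean()+200,ys.mean()+75,.042);print('idx',i,len(xs))
k=((g>205)).astype(np.uint8)
cs,_=cv2.findContours(k,cv2.RETR_EXTERNAL,cv2.CHAIN_APPROX_NONE)
for q in sorted(cs,key=cv2.contourArea)[-4:]:
    x,y,w,h=cv2.boundingRect(q);print('white',x+200,y+75,w,h,cv2.contourArea(q))
gb=np.mean([onz(m,*p,.042)for p in((215,148),(305,94),(353,186),(268,230))],0);print('gearbox',gb)
e0,e1=onz(m,233,352,.108),onz(m,357,276,.108);e2,e3=onz(m,250,380,.108),onz(m,373,312,.108);print('tube',e0,e1,e2,e3,e1-e0)
for a,b in((gb-i,'gb-idx'),(e1-e0,'tube')):print(b,np.degrees(np.arctan2(a[1],a[0])),np.linalg.norm(a))
# pointer and dark bar
dk=(c.max(2)<28).astype(np.uint8);print('dark',dk.sum())
p0,p1=onz(m,281,148,.08),onz(m,290.5,203,.08);print('bar',p0,p1,(p0+p1)/2,np.degrees(np.arctan2(*(p1-p0)[1::-1])),np.linalg.norm(p1-p0))
p0,p1=onz(m,287,182,.08),onz(m,290,201,.08);print('ptr',np.degrees(np.arctan2(*(p1-p0)[1::-1])))
z=cv2.resize(im[75:245,200:370],(600,600),interpolation=cv2.INTER_CUBIC);cv2.imwrite('pics/z.png',z)
E
```

```text
idx [0.3995 0.1995 0.042 ] 67
white 258 126 6 8 14.5
white 285 183 7 19 22.5
white 238 128 87 84 2265.5
white 200 75 118 66 3772.5
gearbox [0.3981 0.2421 0.042 ]
tube [0.5114 0.1373 0.108 ] [0.4897 0.2611 0.108 ] [0.5445 0.1365 0.108 ] [0.5265 0.2603 0.108 ] [-0.0217  0.1238  0.    ]
gb-idx 91.82238965355376 0.042666006063459494
tube 99.9433446172159 0.1257188663303221
dark 26
bar [0.3756 0.2492 0.08  ] [0.4199 0.2363 0.08  ] [0.3977 0.2427 0.08  ] -16.22739297782491 0.04613619373553975
ptr -17.02111920967767
```

View pics/z.png

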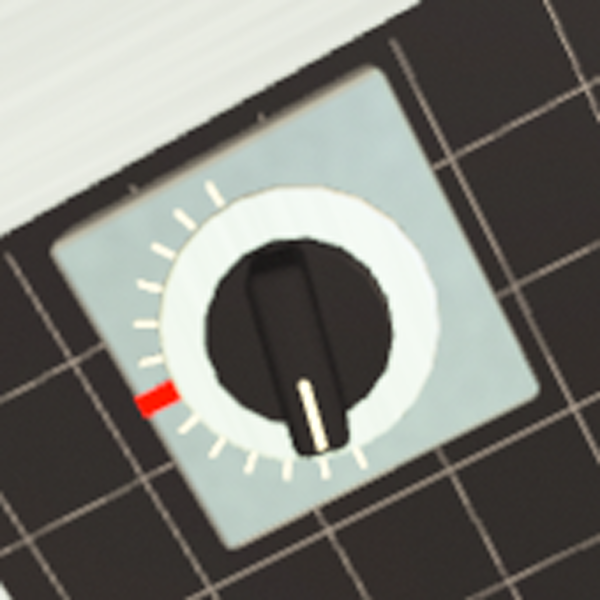

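The close crop shows the pointer aimed just past the lowest dial ticks, about 72° short of the red index going clockwise. The knob axis is at about (0.398, 0.2425). I'll go down and grip the bar.

Request:
send_rows:
  rows:
    - {"x":3,"y":0,"z":0,"rx":0,"ry":0,"rz":-0.082,"claw":1}
    - {"x":2.6,"y":-1,"z":0,"rx":0,"ry":0,"rz":-0.082,"claw":1}
    - {"x":0,"y":0,"z":40,"rx":0,"ry":0,"rz":0,"claw":1}
    - {"x":0,"y":0,"z":40,"rx":0,"ry":0,"rz":0,"claw":1}
    - {"x":0,"y":0,"z":40,"rx":0,"ry":0,"rz":0,"claw":1}

```text
t: 1.75
tool_pos: [0.3975, 0.2429, 0.1103]
tool_rot: [[-0.96, 0.28, 0.001], [0.28, 0.96, 0.001], [-0.001, 0.001, -1.0]]
wrist_force: [0.8, -0.5, -0.4]
opening: 0.996
finger_force: 0.0
```

Request:
send_rows:
  rows:
    - {"x":0,"y":0,"z":35,"rx":0,"ry":0,"rz":0,"claw":1}
    - {"x":0,"y":0,"z":20,"rx":0,"ry":0,"rz":0,"claw":1}
    - {"x":0,"y":0,"z":0,"rx":0,"ry":0,"rz":0,"claw":0}
    - {"x":0,"y":0,"z":0,"rx":0,"ry":0,"rz":0,"claw":-0.6}
    - {"x":0,"y":0,"z":0,"rx":0,"ry":0,"rz":0,"claw":-1}

```text
t: 2.25
tool_pos: [0.3989, 0.2426, 0.0576]
tool_rot: [[-0.96, 0.281, 0.002], [0.281, 0.96, 0.001], [-0.002, 0.001, -1.0]]
wrist_force: [1.1, 0.6, 0.5]
opening: 0.514
finger_force: 0.0
```

Request:
send_rows:
  rows:
    - {"x":0,"y":0,"z":0,"rx":0,"ry":0,"rz":0,"claw":-1}
    - {"x":0,"y":0,"z":0,"rx":0,"ry":0,"rz":0,"claw":-1}
    - {"x":0,"y":0,"z":0,"rx":0,"ry":0,"rz":0,"claw":-1}
    - {"x":0,"y":0,"z":0,"rx":0,"ry":0,"rz":0,"claw":-1}
    - {"x":0,"y":0,"z":0,"rx":0,"ry":0,"rz":0,"claw":-1}

```text
t: 2.75
tool_pos: [0.3991, 0.2422, 0.0574]
tool_rot: [[-0.959, 0.282, 0.002], [0.282, 0.959, 0.001], [-0.002, 0.002, -1.0]]
wrist_force: [-1.0, 2.0, 7.4]
opening: 0.151
finger_force: 59.6
```

Request:
send_rows:
  rows:
    - {"x":0,"y":0,"z":0,"rx":0,"ry":0,"rz":0.125,"claw":-1}
    - {"x":0,"y":0,"z":0,"rx":0,"ry":0,"rz":0.125,"claw":-1}
    - {"x":0,"y":0,"z":0,"rx":0,"ry":0,"rz":0.125,"claw":-1}
    - {"x":0,"y":0,"z":0,"rx":0,"ry":0,"rz":0.125,"claw":-1}
    - {"x":0,"y":0,"z":0,"rx":0,"ry":0,"rz":0.125,"claw":-1}

```text
t: 3.25
tool_pos: [0.3994, 0.2426, 0.0574]
tool_rot: [[-0.609, 0.793, 0.002], [0.793, 0.609, 0.002], [0.0, 0.003, -1.0]]
wrist_force: [0.4, 2.7, 5.9]
opening: 0.152
finger_force: 59.4
```

Request:
send_rows:
  rows:
    - {"x":0,"y":0,"z":0,"rx":0,"ry":0,"rz":0.125,"claw":-1}
    - {"x":0,"y":0,"z":0,"rx":0,"ry":0,"rz":0.125,"claw":-1}
    - {"x":0,"y":0,"z":0,"rx":0,"ry":0,"rz":0.125,"claw":-1}
    - {"x":0,"y":0,"z":0,"rx":0,"ry":0,"rz":0.125,"claw":-1}
    - {"x":0,"y":0,"z":0,"rx":0,"ry":0,"rz":0.125,"claw":-1}

```text
t: 3.75
tool_pos: [0.3998, 0.2427, 0.0575]
tool_rot: [[-0.03, 1.0, 0.003], [1.0, 0.03, 0.002], [0.002, 0.003, -1.0]]
wrist_force: [2.1, 3.2, 4.0]
opening: 0.153
finger_force: 59.2
```

Request:
send_rows:
  rows:
    - {"x":0,"y":0,"z":0,"rx":0,"ry":0,"rz":0,"claw":-1}
    - {"x":0,"y":0,"z":0,"rx":0,"ry":0,"rz":0,"claw":-1}
    - {"x":0,"y":0,"z":0,"rx":0,"ry":0,"rz":0,"claw":0}
    - {"x":0,"y":0,"z":0,"rx":0,"ry":0,"rz":0,"claw":1}
    - {"x":0,"y":0,"z":0,"rx":0,"ry":0,"rz":0,"claw":1}

```text
t: 4.25
tool_pos: [0.3977, 0.2414, 0.0561]
tool_rot: [[-0.036, 0.999, -0.001], [0.999, 0.036, -0.001], [-0.001, -0.001, -1.0]]
wrist_force: [0.5, -0.3, -0.6]
opening: 0.657
finger_force: 0.0
```

Request:
send_rows:
  rows:
    - {"x":0,"y":0,"z":0,"rx":0,"ry":0,"rz":0,"claw":1}
    - {"x":0,"y":0,"z":-40,"rx":0,"ry":0,"rz":0,"claw":1}
    - {"x":0,"y":0,"z":-45,"rx":0,"ry":0,"rz":0,"claw":1}
    - {"x":0,"y":0,"z":-45,"rx":0,"ry":0,"rz":0,"claw":1}
    - {"x":0,"y":0,"z":-45,"rx":0,"ry":0,"rz":0,"claw":1}

```text
t: 4.75
tool_pos: [0.3976, 0.2414, 0.2331]
tool_rot: [[-0.035, 0.999, -0.0], [0.999, 0.035, -0.0], [-0.0, -0.0, -1.0]]
wrist_force: [1.0, 0.4, -1.0]
opening: 1.0
finger_force: 0.0
```

Request:
send_rows:
  rows:
    - {"x":0,"y":0,"z":0,"rx":0,"ry":0,"rz":0,"claw":1}
    - {"x":0,"y":0,"z":0,"rx":0,"ry":0,"rz":0,"claw":1}

```text
t: 4.95
tool_pos: [0.3986, 0.2418, 0.232]
tool_rot: [[-0.035, 0.999, 0.002], [0.999, 0.035, 0.001], [0.001, 0.002, -1.0]]
wrist_force: [0.1, -0.0, -0.9]
opening: 0.999
finger_force: 0.0
```

```bash
python3 - <<'E'
from h import *
np.set_printoptions(precision=4,suppress=True)
im,m=snap('wrist','w3.png');s=bot.state();print(s['t'],s['tool_pos'],s['tool_rot'],s['q'],s['wrist_force'])
z=im[60:260,160:400,::-1];cv2.imwrite('pics/z2.png',np.vstack([cv2.resize(im[:,:,::-1],(400,300)),cv2.resize(z,(400,300))]))
c=im[60:260,160:400].astype(int)
r=(c[:,:,0]>150)&(c[:,:,1]<90);ys,xs=np.nonzero(r);print('idx',len(xs),xs.mean()+160,ys.mean()+60,onz(m,xs.mean()+160,ys.mean()+60,.042))
E
```

```text
5.0 [0.3978 0.2415 0.2308] [[-0.0352  0.9994 -0.0005]
 [ 0.9994  0.0352 -0.0003]
 [-0.0003 -0.0006 -1.    ]] [ 0.3884  0.1785 -0.3027  1.0902 -0.0001  1.9239] [-0.1702  0.1644 -1.046 ]
idx 59 285.0 214.3050847457627 [0.4005 0.1996 0.042 ]
```

View pics/w3.png

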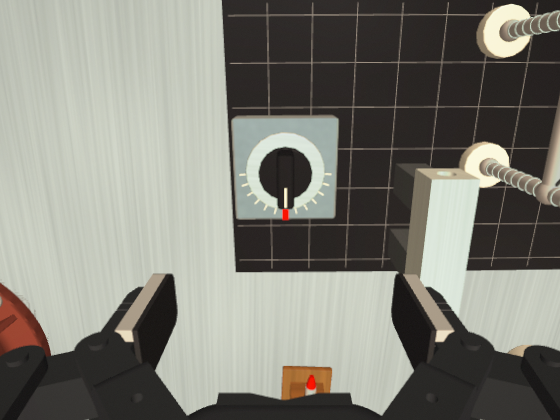

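The pointer at (285,195) lines up with the red index at (285,214), and the rig's edges are square to the image, so the rig's yaw is about 92°. Next I'll look at the tube mouth from above.

Request:
send_rows:
  rows:
    - {"x":-36,"y":31,"z":0,"rx":0,"ry":0,"rz":0,"claw":1}
    - {"x":-36,"y":31,"z":0,"rx":0,"ry":0,"rz":0,"claw":1}
    - {"x":-36,"y":31,"z":0,"rx":0,"ry":0,"rz":0,"claw":1}
    - {"x":-36,"y":32,"z":0,"rx":0,"ry":0,"rz":0,"claw":1}
    - {"x":0,"y":0,"z":0,"rx":0,"ry":0,"rz":0,"claw":1}

```text
t: 5.5
tool_pos: [0.5305, 0.0981, 0.2289]
tool_rot: [[-0.031, 1.0, -0.002], [1.0, 0.031, -0.001], [-0.001, -0.002, -1.0]]
wrist_force: [-0.8, 0.9, -0.1]
opening: 1.003
finger_force: 0.0
```

Request:
send_rows:
  rows:
    - {"x":0,"y":0,"z":0,"rx":0,"ry":0,"rz":0,"claw":1}
    - {"x":0,"y":0,"z":0,"rx":0,"ry":0,"rz":0,"claw":1}

```text
t: 5.7
tool_pos: [0.5268, 0.1026, 0.2301]
tool_rot: [[-0.035, 0.999, -0.003], [0.999, 0.035, 0.0], [0.0, -0.003, -1.0]]
wrist_force: [0.3, 0.4, 0.7]
opening: 1.004
finger_force: 0.0
```

```bash
python3 - <<'E'
from h import *
import pickle
np.set_printoptions(precision=4,suppress=True)
im,m=snap('wrist','w4.png');pickle.dump(m,open('w4.pkl','wb'));s=bot.state();print(s['t'],s['tool_pos'],s['tool_rot'])
E
```

```text
5.75 [0.5269 0.1029 0.2305] [[-0.0361  0.9993 -0.0019]
 [ 0.9993  0.0361  0.0001]
 [ 0.0001 -0.0019 -1.    ]]
```

Request:
send_rows:
  rows:
    - {"x":-42,"y":-15,"z":0,"rx":0,"ry":0,"rz":0,"claw":1}
    - {"x":-42,"y":-15,"z":0,"rx":0,"ry":0,"rz":0,"claw":1}
    - {"x":-42,"y":-15,"z":0,"rx":0,"ry":0,"rz":0,"claw":1}
    - {"x":-42,"y":-15,"z":0,"rx":0,"ry":0,"rz":0,"claw":1}
    - {"x":-42,"y":-15,"z":0,"rx":0,"ry":0,"rz":0,"claw":1}

```text
t: 6.25
tool_pos: [0.4594, -0.1105, 0.2314]
tool_rot: [[-0.037, 0.999, 0.0], [0.999, 0.037, -0.0], [-0.0, 0.0, -1.0]]
wrist_force: [0.0, 0.3, -1.0]
opening: 1.0
finger_force: 0.0
```

Request:
send_rows:
  rows:
    - {"x":-39,"y":-17,"z":0,"rx":0,"ry":0,"rz":0,"claw":1}
    - {"x":0,"y":0,"z":0,"rx":0,"ry":0,"rz":0,"claw":1}
    - {"x":0,"y":0,"z":0,"rx":0,"ry":0,"rz":0,"claw":1}

```text
t: 6.55
tool_pos: [0.4444, -0.1495, 0.2313]
tool_rot: [[-0.034, 0.999, 0.0], [0.999, 0.034, 0.0], [0.0, 0.0, -1.0]]
wrist_force: [1.3, 0.5, -1.1]
opening: 0.997
finger_force: 0.0
```

```bash
python3 - <<'E'
from h import *
import pickle
np.set_printoptions(precision=4,suppress=True)
im,m=snap('wrist','w5.png');pickle.dump(m,open('w5.pkl','wb'));s=bot.state();print(s['t'],s['tool_pos'],s['tool_rot'])
a=cv2.imread('pics/w4.png');b=cv2.imread('pics/w5.png')
cv2.imwrite('pics/m2.png',np.hstack([a[0:420,160:560],b[0:420,80:480]]))
E
```

```text
6.6 [ 0.4448 -0.1489  0.2313] [[-0.0356  0.9994  0.    ]
 [ 0.9994  0.0356  0.0004]
 [ 0.0004  0.     -1.    ]]
```

View pics/m2.png

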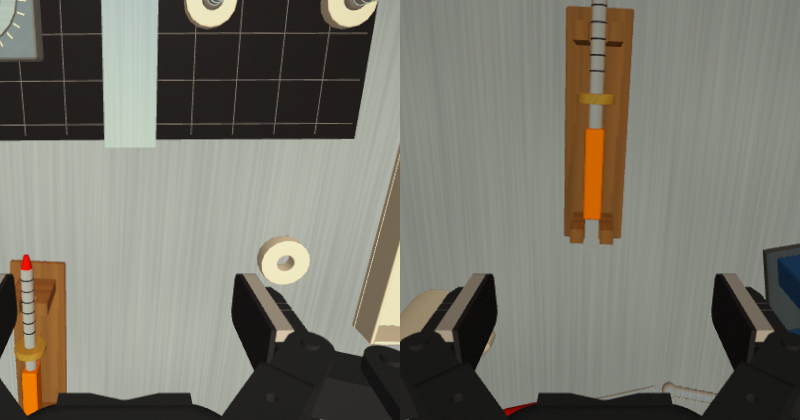

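The left half (w4) shows the tube's mouth end edge at row 147, columns 264–317, and the rod tip at (187,256). The right half (w5) shows the orange handle at columns 263–283, rows 129–219, and the collar at (276,99).

```bash
python3 - <<'E'
from h import *
import pickle
np.set_printoptions(precision=4,suppress=True)
m4=pickle.load(open('w4.pkl','rb'));m5=pickle.load(open('w5.pkl','rb'))
a=cv2.imread('pics/w4.png').astype(int);b=cv2.imread('pics/w5.png').astype(int)
org=lambda i:(i[:,:,2]>180)&(i[:,:,1]>70)&(i[:,:,1]<150)&(i[:,:,0]<60)
M=org(b).astype(np.uint8);q=max(cv2.findContours(M,0,1)[0],key=cv2.contourArea);R=cv2.minAreaRect(q);bx=cv2.boxPoints(R);print(bx)
P=np.array([onz(m5,*p,.063) for p in bx]);print('handle top',P,P.mean(0))
ys,xs=np.nonzero(org(a));print('w4 front',ys.min(),xs[ys<=ys.min()+1].mean())
ys5,xs5=np.nonzero(org(b));print('w5 front',ys5.min(),xs5[ys5<=ys5.min()+1].mean())
print('tri front',tri(m4,(xs[ys<=ys.min()+1].mean(),ys.min()),m5,(xs5[ys5<=ys5.min()+1].mean(),ys5.min())))
r=(a[:,:,2]>180)&(a[:,:,1]<60);ys,xs=np.nonzero(r);print('tip px',xs[ys<=ys.min()+1].mean(),ys.min());t=(xs[ys<=ys.min()+1].mean(),ys.min())
for z in(.05,.056,.06):print('tip',onz(m4,*t,z))
# tube edges by gradient
g=cv2.GaussianBlur(a.astype(np.uint8),(3,3),0).astype(int).sum(2)
for row in(30,60,100,125):
    d=np.diff(g[row,240:340]);l,rr=np.argmax(d)+240.5,np.argmin(d)+240.5
    A,B=onz(m4,l+.5,row,.108),onz(m4,rr+.5,row,.108);print(row,l,rr,A,B)
col=g[130:165,290];print(np.abs(np.diff(col)).argmax()+130.5, onz(m4,290,147.5,.108),onz(m4,264,147.5,.108),onz(m4,317,147.5,.108))
E
```

```text
[[263.0699 217.9024]
 [266.05   128.5017]
 [283.2309 129.0744]
 [280.2508 218.4751]]
handle top [[ 0.4264 -0.188   0.063 ]
 [ 0.4276 -0.1099  0.063 ]
 [ 0.4417 -0.1099  0.063 ]
 [ 0.4416 -0.1881  0.063 ]] [ 0.4343 -0.149   0.063 ]
w4 front 353 196.57142857142858
w5 front 129 274.0
tri front (array([ 0.4338, -0.1151,  0.0243]), np.float64(0.0011143463153030742))
tip px 138.375 46
tip [0.4054 0.2027 0.05  ]
tip [0.4075 0.2023 0.056 ]
tip [0.409  0.2021 0.06  ]
30 261.5 317.5 [0.5076 0.211  0.108 ] [0.5439 0.2122 0.108 ]
60 261.5 317.5 [0.508  0.1927 0.108 ] [0.545 0.194 0.108]
100 262.5 316.5 [0.5091 0.1671 0.108 ] [0.5459 0.1683 0.108 ]
125 263.5 315.5 [0.5101 0.1502 0.108 ] [0.5462 0.1515 0.108 ]
146.5 [0.5288 0.1352 0.108 ] [0.5104 0.1345 0.108 ] [0.5479 0.1358 0.108 ]
```

```bash
python3 - <<'E'
from h import *
import pickle
np.set_printoptions(precision=4,suppress=True)
m4=pickle.load(open('w4.pkl','rb'));m5=pickle.load(open('w5.pkl','rb'))
a=cv2.imread('pics/w4.png').astype(int)
s=a[240:420,160:240];r=(s[:,:,2]>180)&(s[:,:,1]<60);ys,xs=np.nonzero(r);t=(xs[ys<=ys.min()+2].mean()+160.5,ys.min()+240);print(t)
# handle front edge along col 189
print([(y,a[y,189].tolist()) for y in range(364,378,2)])
for f in(370,371.5,373):print('front',tri(m4,(189.5,f),m5,(274.5,128.7)))
n5=cv2.imread('pics/w5.png').astype(int)
# tri tip with scene+wrist
ms=bot.camera_model('scene');print('tip',tri(m4,t,ms,(268.4,210.4)))
for z in(.045,.05,.055):print('tip',onz(m4,*t,z), 'handle c',np.mean([onz(m5,*p,z+.011) for p in((262.6,218.9),(265.6,128),(283.7,128.6),(280.7,219.4))],0))
E
```

```text
(np.float64(186.14705882352942), np.int64(256))
[(364, [166, 177, 172]), (366, [166, 177, 173]), (368, [165, 177, 173]), (370, [129, 153, 185]), (372, [0, 89, 206]), (374, [0, 132, 235]), (376, [0, 126, 240])]
front (array([ 0.4342, -0.1107,  0.0558]), np.float64(0.00032345312245587185))
front (array([ 0.4345, -0.1105,  0.058 ]), np.float64(0.0001965793653752253))
front (array([ 0.4348, -0.1103,  0.0602]), np.float64(0.0007109570167241531))
tip (array([0.4361, 0.0181, 0.0482]), np.float64(0.0024023507163036333))
tip [0.4341 0.0159 0.045 ] handle c [ 0.4342 -0.151   0.056 ]
tip [0.4354 0.0184 0.05  ] handle c [ 0.4343 -0.1497  0.061 ]
tip [0.4368 0.0209 0.055 ] handle c [ 0.4344 -0.1485  0.066 ]
```

Request:
send_rows:
  rows:
    - {"x":-1,"y":-10.5,"z":0,"rx":0,"ry":0,"rz":0.038,"claw":1}
    - {"x":0,"y":0,"z":45,"rx":0,"ry":0,"rz":0,"claw":1}
    - {"x":0,"y":0,"z":45,"rx":0,"ry":0,"rz":0,"claw":1}
    - {"x":0,"y":0,"z":40,"rx":0,"ry":0,"rz":0,"claw":1}
    - {"x":0,"y":0,"z":30,"rx":0,"ry":0,"rz":0,"claw":1}

```text
t: 7.1
tool_pos: [0.4332, -0.1493, 0.0693]
tool_rot: [[0.002, 1.0, -0.002], [1.0, -0.002, 0.001], [0.001, -0.002, -1.0]]
wrist_force: [0.4, -0.2, 0.5]
opening: 1.005
finger_force: 0.0
```

Request:
send_rows:
  rows:
    - {"x":0,"y":0,"z":20,"rx":0,"ry":0,"rz":0,"claw":1}
    - {"x":0,"y":0,"z":19,"rx":0,"ry":0,"rz":0,"claw":1}
    - {"x":0,"y":0,"z":0,"rx":0,"ry":0,"rz":0,"claw":0}
    - {"x":0,"y":0,"z":0,"rx":0,"ry":0,"rz":0,"claw":-0.4}
    - {"x":0,"y":0,"z":0,"rx":0,"ry":0,"rz":0,"claw":-1}

```text
t: 7.6
tool_pos: [0.4351, -0.1512, 0.0333]
tool_rot: [[0.003, 1.0, 0.001], [1.0, -0.003, -0.001], [-0.001, 0.001, -1.0]]
wrist_force: [0.0, -0.1, 0.8]
opening: 0.516
finger_force: 0.0
```

Request:
send_rows:
  rows:
    - {"x":0,"y":0,"z":0,"rx":0,"ry":0,"rz":0,"claw":-1}
    - {"x":0,"y":0,"z":0,"rx":0,"ry":0,"rz":0,"claw":-1}
    - {"x":0,"y":0,"z":0,"rx":0,"ry":0,"rz":0,"claw":-1}
    - {"x":0,"y":0,"z":0,"rx":0,"ry":0,"rz":0,"claw":-1}
    - {"x":0,"y":0,"z":0,"rx":0,"ry":0,"rz":0,"claw":-1}

```text
t: 8.1
tool_pos: [0.435, -0.1515, 0.0332]
tool_rot: [[0.003, 1.0, 0.001], [1.0, -0.003, -0.0], [-0.0, 0.001, -1.0]]
wrist_force: [-0.9, 1.1, 7.9]
opening: 0.173
finger_force: 58.3
```

Request:
send_rows:
  rows:
    - {"x":0,"y":0,"z":-20,"rx":0,"ry":0,"rz":0,"claw":-1}
    - {"x":0,"y":0,"z":-20,"rx":0,"ry":0,"rz":0,"claw":-1}
    - {"x":0,"y":0,"z":-20,"rx":0,"ry":0,"rz":0,"claw":-1}
    - {"x":0,"y":0,"z":-20,"rx":0,"ry":0,"rz":0,"claw":-1}
    - {"x":0,"y":0,"z":0,"rx":0,"ry":0,"rz":0,"claw":-1}

```text
t: 8.6
tool_pos: [0.436, -0.1521, 0.1146]
tool_rot: [[0.003, 1.0, 0.004], [1.0, -0.003, -0.002], [-0.002, 0.004, -1.0]]
wrist_force: [0.8, 0.2, -2.2]
opening: 0.174
finger_force: 59.3
```

Request:
send_rows:
  rows:
    - {"x":10,"y":35,"z":0,"rx":0,"ry":0,"rz":-0.02,"claw":-1}
    - {"x":25,"y":35,"z":0,"rx":0,"ry":0,"rz":-0.021,"claw":-1}
    - {"x":25,"y":30,"z":0,"rx":0,"ry":0,"rz":0,"claw":-1}
    - {"x":0,"y":0,"z":0,"rx":0,"ry":0,"rz":0,"claw":-1}
    - {"x":0,"y":0,"z":0,"rx":0,"ry":0,"rz":0,"claw":-1}

```text
t: 9.1
tool_pos: [0.5327, -0.0889, 0.1111]
tool_rot: [[-0.04, 0.999, -0.002], [0.999, 0.04, 0.0], [0.0, -0.002, -1.0]]
wrist_force: [-0.4, -0.1, -2.1]
opening: 0.176
finger_force: 59.5
```

```bash
python3 - <<'E'
from h import *
import pickle
np.set_printoptions(precision=4,suppress=True)
s=bot.state();im,m=snap('wrist','w6.png');a,_=snap('scene','s6.png');b,_=snap('side','d6.png');pickle.dump((m,s),open('w6.pkl','wb'));print(s['t'],s['tool_pos'],s['tool_rot'],s['wrist_force'])
for n in('scene','side'):print(n,proj(bot.camera_model(n),[.534,.107,.09]))
t=lambda i,x,y:cv2.resize(i[y:y+75,x:x+100,::-1],(400,300),interpolation=cv2.INTER_CUBIC)
cv2.imwrite('pics/m3.png',np.hstack([im[:,80:480,::-1],np.vstack([t(a,240,180),t(b,290,175)])[:420] if 0 else np.vstack([cv2.resize(t(a,240,180),(400,210)),cv2.resize(t(b,290,175),(400,210))])]))
E
```

```text
9.1 [ 0.5327 -0.0889  0.1111] [[-0.0396  0.9992 -0.0017]
 [ 0.9992  0.0396  0.0003]
 [ 0.0004 -0.0017 -1.    ]] [-0.4138 -0.0633 -2.1209]
scene [314.3681 215.3742]
side [272.5926 198.9413]
```

View pics/m3.png

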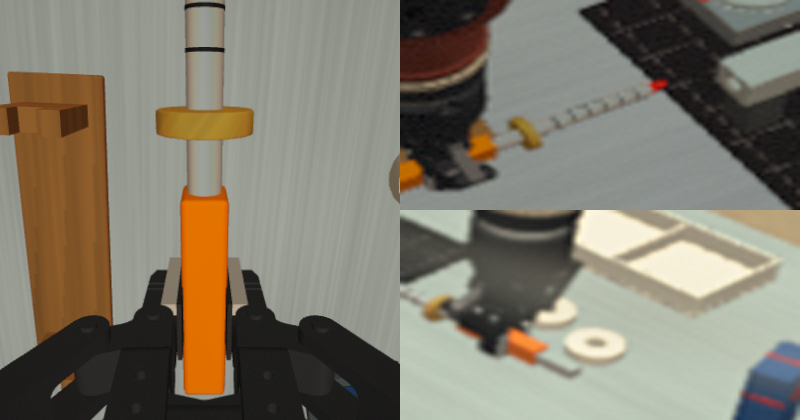

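The wrist view shows the rod held straight, with the handle centred near column 284 and the collar at columns 236–333, row 122. The scene crop shows the red tip at about (304.5,210) ahead of the mouth. I'll triangulate the tip and the mouth with the same pair of cameras.

```bash
python3 - <<'E'
from h import *
import pickle
np.set_printoptions(precision=4,suppress=True)
m,s=pickle.load(open('w6.pkl','rb'));ms,md=bot.camera_model('scene'),bot.camera_model('side')
R=np.array(s['tool_rot']);p=np.array(s['tool_pos'])
def blob(fn,x,y,w,h):
    i=cv2.imread('pics/'+fn).astype(int)[y:y+h,x:x+w];k=(i[:,:,2]-np.maximum(i[:,:,1],i[:,:,0])>60)
    ys,xs=np.nonzero(k);return xs+x,ys+y
xs,ys=blob('s6.png',295,203,18,16);print('scene',xs.mean(),ys.mean(),xs.max(),len(xs))
c,(xs2,ys2)=(xs.mean(),ys.mean()),blob('d6.png',255,185,40,40);print('side',xs2.mean() if len(xs2) else 0,ys2.mean() if len(xs2) else 0,xs2.min() if len(xs2) else 0,len(xs2))
if len(xs2):
    q,e=tri(ms,c,md,(xs2.mean(),ys2.mean()));print('red centre (rod x~163)',q,e,'tool',R.T@(q-p))
# collar from wrist: silhouettes
im=cv2.imread('pics/w6.png').astype(int)
for r in(115,120,125,130):
    row=im[r,200:370];k=np.nonzero((row[:,2]-row[:,0]>70))[0];print(r,k.min()+200,k.max()+200)
for z in(.011,.013,.015,.017,.019):
    Z=p[2]+z
    f=R.T@(onz(m,284.5,189,Z+.011)-p); w=R.T@(onz(m,332.5,120,Z)-onz(m,236.5,120,Z));print(z,'handle front x,y',f[:2],'collar w',w[1],'collar x',(R.T@(onz(m,284.5,108.5,Z+.016)-p))[:2])
E
```

```text
scene 304.14285714285717 209.92857142857142 306 14
side 276.7142857142857 194.0 276 7
red centre (rod x~163) [0.5264 0.0778 0.1315] 0.0031688886455981803 tool [ 0.1668  0.0003 -0.0204]
115 236 332
120 237 332
125 237 332
130 237 332
0.011 handle front x,y [ 0.0433 -0.0007] collar w 0.03321133503745906 collar x [ 0.0699 -0.0007]
0.013 handle front x,y [ 0.0438 -0.0007] collar w 0.032710781720700875 collar x [ 0.0701 -0.0007]
0.015 handle front x,y [ 0.0444 -0.0007] collar w 0.0322102284039428 collar x [ 0.0702 -0.0007]
0.017 handle front x,y [ 0.045  -0.0007] collar w 0.03170967508718462 collar x [ 0.0704 -0.0007]
0.019 handle front x,y [ 0.0456 -0.0007] collar w 0.031209121770426555 collar x [ 0.0705 -0.0007]
```

Request:
send_rows:
  rows:
    - {"x":0,"y":5.5,"z":18,"rx":0,"ry":0,"rz":0,"claw":-1}
    - {"x":20,"y":0,"z":18,"rx":0,"ry":0,"rz":0,"claw":-1}
    - {"x":20,"y":0,"z":0,"rx":0,"ry":0,"rz":0,"claw":-1}
    - {"x":0,"y":0,"z":0,"rx":0,"ry":0,"rz":0,"claw":-1}
    - {"x":0,"y":0,"z":0,"rx":0,"ry":0,"rz":0,"claw":-1}

```text
t: 9.75
tool_pos: [0.5367, -0.05, 0.0764]
tool_rot: [[-0.038, 0.999, 0.0], [0.999, 0.038, -0.0], [-0.0, 0.0, -1.0]]
wrist_force: [0.4, 0.1, -1.3]
opening: 0.177
finger_force: 59.5
```

```bash
python3 - <<'E'
from h import *
np.set_printoptions(precision=4,suppress=True)
P=[];
im,m=snap('wrist','w7.png');P.append(bot.state()['tool_pos'])
for k in range(3):
    a,_=snap('scene','s7.png');P.append(bot.state()['tool_pos'])
    b,_=snap('side','d7.png');P.append(bot.state()['tool_pos'])
print(np.array(P),bot.state()['t'],bot.state()['tool_rot'],bot.state()['wrist_force'])
t=lambda i,x,y:cv2.resize(i[y:y+50,x:x+67,::-1],(400,300),interpolation=cv2.INTER_CUBIC)
cv2.imwrite('pics/m4.png',np.vstack([t(a,280,180),t(b,240,165)]))
E
```

```text
[[ 0.5371 -0.0503  0.0766]
 [ 0.5372 -0.0504  0.0767]
 [ 0.5373 -0.0504  0.0767]
 [ 0.5372 -0.0503  0.0766]
 [ 0.5372 -0.0502  0.0766]
 [ 0.5372 -0.0501  0.0765]
 [ 0.5372 -0.05    0.0764]] 10.1 [[-0.0373  0.9993  0.0003]
 [ 0.9993  0.0373 -0.0001]
 [-0.0001  0.0003 -1.    ]] [ 0.0138 -0.0958 -1.5535]
```

View pics/m4.png

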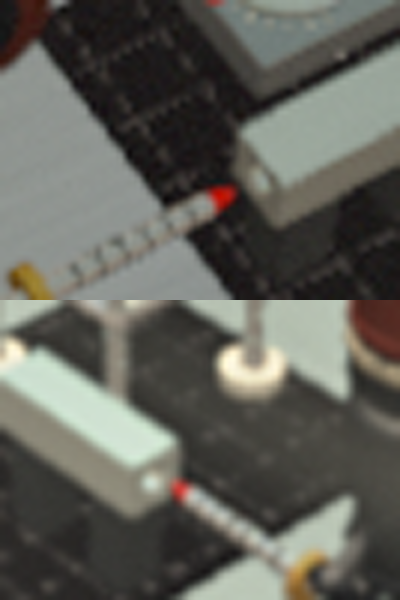

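The two crops show the tip just short of the bore. In the scene view the rod's line passes through the bore centre, and in the side view it passes about 1.5 px above it. That fits the measured TCP being 2 mm high and just under 1 mm off in x. I'll correct it and start the insertion gently.

Request:
send_rows:
  rows:
    - {"x":0,"y":-1,"z":2,"rx":0,"ry":0,"rz":0,"claw":-1}
    - {"x":0,"y":0,"z":0,"rx":0,"ry":0,"rz":0,"claw":-1}
    - {"x":10,"y":0,"z":0,"rx":0,"ry":0,"rz":0,"claw":-1}
    - {"x":10,"y":0,"z":0,"rx":0,"ry":0,"rz":0,"claw":-1}
    - {"x":0,"y":0,"z":0,"rx":0,"ry":0,"rz":0,"claw":-1}

```text
t: 10.6
tool_pos: [0.535, -0.0279, 0.0743]
tool_rot: [[-0.04, 0.999, -0.0], [0.999, 0.04, 0.001], [0.001, -0.0, -1.0]]
wrist_force: [-0.5, -1.0, -1.7]
opening: 0.177
finger_force: 59.5
```

Request:
send_rows:
  rows:
    - {"x":6,"y":0,"z":0,"rx":0,"ry":0,"rz":0,"claw":-1}
    - {"x":6,"y":0,"z":0,"rx":0,"ry":0,"rz":0,"claw":-1}
    - {"x":0,"y":0,"z":0,"rx":0,"ry":0,"rz":0,"claw":-1}
    - {"x":0,"y":0,"z":0,"rx":0,"ry":0,"rz":0,"claw":-1}

```text
t: 11.0
tool_pos: [0.5349, -0.0174, 0.0743]
tool_rot: [[-0.038, 0.999, 0.0], [0.999, 0.038, -0.0], [-0.0, 0.0, -1.0]]
wrist_force: [0.7, -0.3, -2.5]
opening: 0.173
finger_force: 59.5
```

```bash
python3 - <<'E'
from h import *
np.set_printoptions(precision=4,suppress=True)
a,_=snap('scene','s8.png');s=bot.state();print(s['t'],s['tool_pos'],s['wrist_force'],s['moment'])
k=a[200:225,300:330].astype(int);k=(k[:,:,0]-np.maximum(k[:,:,1],k[:,:,2])>60);print('red px left',k.sum())
E
```

```text
11.05 [ 0.5349 -0.0176  0.0743] [ 0.6839 -0.3291 -1.8519] [-0.0425 -0.031  -0.0285]
red px left 0
```

The tip is in the bore and the forces are low. I'll go on to the collar.

Request:
send_rows:
  rows:
    - {"x":8,"y":0,"z":0,"rx":0,"ry":0,"rz":0,"claw":-1}
    - {"x":8,"y":0,"z":0,"rx":0,"ry":0,"rz":0,"claw":-1}
    - {"x":8,"y":0,"z":0,"rx":0,"ry":0,"rz":0,"claw":-1}
    - {"x":0,"y":0,"z":0,"rx":0,"ry":0,"rz":0,"claw":-1}
    - {"x":0,"y":0,"z":0,"rx":0,"ry":0,"rz":0,"claw":-1}

```text
t: 11.55
tool_pos: [0.5339, 0.0068, 0.0743]
tool_rot: [[-0.039, 0.999, 0.0], [0.999, 0.039, -0.0], [-0.0, 0.0, -1.0]]
wrist_force: [0.5, 0.6, -2.3]
opening: 0.179
finger_force: 59.5
```

Request:
send_rows:
  rows:
    - {"x":8,"y":0,"z":0,"rx":0,"ry":0,"rz":0,"claw":-1}
    - {"x":8,"y":0,"z":0,"rx":0,"ry":0,"rz":0,"claw":-1}
    - {"x":8,"y":0,"z":0,"rx":0,"ry":0,"rz":0,"claw":-1}
    - {"x":0,"y":0,"z":0,"rx":0,"ry":0,"rz":0,"claw":-1}
    - {"x":0,"y":0,"z":0,"rx":0,"ry":0,"rz":0,"claw":-1}

```text
t: 12.05
tool_pos: [0.533, 0.0307, 0.0743]
tool_rot: [[-0.039, 0.999, 0.0], [0.999, 0.039, -0.0], [-0.0, 0.0, -1.0]]
wrist_force: [-0.4, 0.6, -2.4]
opening: 0.179
finger_force: 59.5
```

Request:
send_rows:
  rows:
    - {"x":8,"y":0,"z":0,"rx":0,"ry":0,"rz":0,"claw":-1}
    - {"x":8,"y":0,"z":0,"rx":0,"ry":0,"rz":0,"claw":-1}
    - {"x":8,"y":0,"z":0,"rx":0,"ry":0,"rz":0,"claw":-1}
    - {"x":4,"y":0,"z":0,"rx":0,"ry":0,"rz":0,"claw":-1}
    - {"x":0,"y":0,"z":0,"rx":0,"ry":0,"rz":0,"claw":-1}

```text
t: 12.55
tool_pos: [0.5319, 0.0591, 0.0743]
tool_rot: [[-0.039, 0.999, -0.0], [0.999, 0.039, 0.0], [0.0, -0.0, -1.0]]
wrist_force: [0.2, 0.8, -2.4]
opening: 0.175
finger_force: 59.5
```

Request:
send_rows:
  rows:
    - {"x":2,"y":0,"z":0,"rx":0,"ry":0,"rz":0,"claw":-1}
    - {"x":2,"y":0,"z":0,"rx":0,"ry":0,"rz":0,"claw":-1}
    - {"x":0,"y":0,"z":0,"rx":0,"ry":0,"rz":0,"claw":-1}

```text
t: 12.85
tool_pos: [0.5318, 0.0625, 0.0743]
tool_rot: [[-0.038, 0.999, 0.0], [0.999, 0.038, 0.0], [0.0, 0.0, -1.0]]
wrist_force: [0.6, 0.0, -2.9]
opening: 0.177
finger_force: 59.5
```

Request:
send_rows:
  rows:
    - {"x":1,"y":0,"z":0,"rx":0,"ry":0,"rz":0,"claw":-1}
    - {"x":1,"y":0,"z":0,"rx":0,"ry":0,"rz":0,"claw":-1}
    - {"x":0,"y":0,"z":0,"rx":0,"ry":0,"rz":0,"claw":-1}

```text
t: 13.15
tool_pos: [0.5317, 0.0644, 0.0743]
tool_rot: [[-0.038, 0.999, -0.0], [0.999, 0.038, 0.0], [0.0, -0.0, -1.0]]
wrist_force: [-0.5, 0.4, -2.7]
opening: 0.177
finger_force: 59.5
```

Request:
send_rows:
  rows:
    - {"x":1,"y":0,"z":0,"rx":0,"ry":0,"rz":0,"claw":-1}
    - {"x":1,"y":0,"z":0,"rx":0,"ry":0,"rz":0,"claw":-1}
    - {"x":0,"y":0,"z":0,"rx":0,"ry":0,"rz":0,"claw":-1}

```text
t: 13.45
tool_pos: [0.5317, 0.0663, 0.0743]
tool_rot: [[-0.038, 0.999, 0.0], [0.999, 0.038, -0.0], [-0.0, 0.0, -1.0]]
wrist_force: [0.2, -1.0, -2.4]
opening: 0.178
finger_force: 59.5
```

Request:
send_rows:
  rows:
    - {"x":1,"y":0,"z":0,"rx":0,"ry":0,"rz":0,"claw":-1}
    - {"x":1,"y":0,"z":0,"rx":0,"ry":0,"rz":0,"claw":-1}
    - {"x":0,"y":0,"z":0,"rx":0,"ry":0,"rz":0,"claw":-1}

```text
t: 13.75
tool_pos: [0.5318, 0.0664, 0.0745]
tool_rot: [[-0.037, 0.999, 0.0], [0.999, 0.037, -0.004], [-0.004, 0.0, -1.0]]
wrist_force: [-0.2, -12.3, -1.6]
opening: 0.177
finger_force: 59.7
```

The collar is seated: 12 N of push-back and no further travel. I'll hold briefly, then draw the rod out.

Request:
send_rows:
  rows:
    - {"x":0,"y":0,"z":0,"rx":0,"ry":0,"rz":0,"claw":-1}
    - {"x":0,"y":0,"z":0,"rx":0,"ry":0,"rz":0,"claw":-1}
    - {"x":0,"y":0,"z":0,"rx":0,"ry":0,"rz":0,"claw":-1}
    - {"x":-3,"y":0,"z":0,"rx":0,"ry":0,"rz":0,"claw":-1}
    - {"x":-10,"y":0,"z":0,"rx":0,"ry":0,"rz":0,"claw":-1}

```text
t: 14.25
tool_pos: [0.532, 0.0558, 0.0743]
tool_rot: [[-0.039, 0.999, -0.0], [0.999, 0.039, 0.001], [0.001, 0.0, -1.0]]
wrist_force: [-0.4, -0.6, -2.1]
opening: 0.175
finger_force: 59.5
```

Request:
send_rows:
  rows:
    - {"x":-15,"y":0,"z":0,"rx":0,"ry":0,"rz":0,"claw":-1}
    - {"x":-15,"y":0,"z":0,"rx":0,"ry":0,"rz":0,"claw":-1}
    - {"x":-15,"y":0,"z":0,"rx":0,"ry":0,"rz":0,"claw":-1}
    - {"x":-15,"y":0,"z":0,"rx":0,"ry":0,"rz":0,"claw":-1}
    - {"x":-15,"y":0,"z":0,"rx":0,"ry":0,"rz":0,"claw":-1}

```text
t: 14.75
tool_pos: [0.5349, -0.0211, 0.0743]
tool_rot: [[-0.037, 0.999, 0.0], [0.999, 0.037, 0.0], [0.0, 0.0, -1.0]]
wrist_force: [-0.1, -0.0, -1.7]
opening: 0.176
finger_force: 59.5
```

Request:
send_rows:
  rows:
    - {"x":-15,"y":0,"z":0,"rx":0,"ry":0,"rz":0,"claw":-1}
    - {"x":-20,"y":0,"z":0,"rx":0,"ry":0,"rz":0,"claw":-1}
    - {"x":-20,"y":0,"z":0,"rx":0,"ry":0,"rz":0,"claw":-1}
    - {"x":-20,"y":0,"z":0,"rx":0,"ry":0,"rz":0,"claw":-1}
    - {"x":0,"y":0,"z":0,"rx":0,"ry":0,"rz":0,"claw":-1}

```text
t: 15.25
tool_pos: [0.5381, -0.0973, 0.0744]
tool_rot: [[-0.035, 0.999, 0.001], [0.999, 0.035, -0.001], [-0.001, 0.001, -1.0]]
wrist_force: [0.6, -0.3, -2.0]
opening: 0.176
finger_force: 59.5
```

```bash
python3 - <<'E'
from h import *
np.set_printoptions(precision=4,suppress=True)
a,ms=snap('scene','s9.png');b,md=snap('side','d9.png');s=bot.state();print(s['t'],s['q'],s['tool_pos'],s['wrist_force'])
# reader red stripes/heads: blue masks in both views
for n,i,(x,y,w,h) in(('scene',a,(150,290,100,90)),('side',b,(360,215,80,75))):
    c=i[y:y+h,x:x+w].astype(int);k=(c[:,:,2]-c[:,:,0]>45).astype(np.uint8)
    for q in sorted(cv2.findContours(k,0,1)[0],key=cv2.contourArea)[-6:]:
        if cv2.contourArea(q)>15:
            bb=cv2.boundingRect(q);print(n,bb[0]+x,bb[1]+y,bb[2:],cv2.contourArea(q))
    r=(c[:,:,0]-np.maximum(c[:,:,1],c[:,:,2])>60).astype(np.uint8)
    N,L,st,ce=cv2.connectedComponentsWithStats(r)
    for j in range(1,N):
        if st[j,4]>3:print(' red',n,st[j],ce[j]+[x,y])
E
```

```text
15.35 [-0.3091  0.4679 -0.3334  0.7698  0.0003  1.2248] [ 0.5376 -0.0951  0.0742] [-1.1741  0.1903 -2.7561]
scene 215 326 (13, 14) 86.0
scene 183 352 (15, 14) 93.5
scene 198 301 (16, 16) 122.5
scene 164 327 (17, 16) 134.5
scene 206 311 (18, 20) 195.5
scene 172 337 (19, 20) 206.5
 red scene [54 19 12 10 21] [209.3333 313.3333]
 red scene [65 39  4  3  4] [216.5 330. ]
 red scene [20 45 13 10 26] [176.2692 339.5385]
side 384 223 (10, 6) 24.0
side 414 236 (11, 7) 31.5
side 379 228 (11, 8) 43.0
side 409 242 (13, 9) 57.0
side 371 243 (16, 21) 183.0
side 400 257 (17, 21) 190.5
 red side [20 27  5  3  6] [381.8333 243.    ]
 red side [55 26  6  3  6] [417.5 242. ]
 red side [47 40  8  4  9] [410.5556 256.4444]
```

```bash
python3 - <<'E'
from h import *
np.set_printoptions(precision=4,suppress=True)
ms,md=bot.camera_model('scene'),bot.camera_model('side')
a,b=onz(ms,209.3+.5,313.3+.5,.134),onz(ms,176.3+.5,339.5+.5,.134);print(a,b,(a+b)/2,np.degrees(np.arctan2(*(a-b)[1::-1])),np.linalg.norm(a-b))
# side stripe on tops: gap between blue patches
im=cv2.imread('pics/d9.png').astype(int)
g=im[:,:,2]*2-im[:,:,1]-im[:,:,0]
P=[]
for x0,y0 in((378,222),(408,236)):
    w=g[y0:y0+16,x0:x0+20].clip(0)*1.0; w[w<30]=0;yy,xx=np.mgrid[y0:y0+16,x0:x0+20];c=((xx*w).sum()/w.sum()+.5,(yy*w).sum()/w.sum()+.5);print(c,(w>0).sum());P.append(onz(md,*c,.134))
print(P,(P[0]+P[1])/2,np.linalg.norm(P[0]-P[1]))
print(proj(md,a),proj(md,b))
E
```

```text
[ 0.6647 -0.2533  0.134 ] [ 0.6851 -0.3431  0.134 ] [ 0.6749 -0.2982  0.134 ] 102.7870679618533 0.09212310560928598
(np.float64(387.6705685618729), np.float64(229.76755852842808)) 25
(np.float64(417.7871198568873), np.float64(242.4897137745975)) 24
[array([ 0.6635, -0.2569,  0.134 ]), array([ 0.6868, -0.3452,  0.134 ])] [ 0.6751 -0.3011  0.134 ] 0.09128326967486321
[386.907  228.9249] [416.8277 242.3548]
```

Request:
send_rows:
  rows:
    - {"x":0,"y":0,"z":-40,"rx":0,"ry":0,"rz":0,"claw":-1}
    - {"x":0,"y":0,"z":-45,"rx":0,"ry":0,"rz":0,"claw":-1}
    - {"x":0,"y":0,"z":-45,"rx":0,"ry":0,"rz":0,"claw":-1}
    - {"x":0,"y":0,"z":-45,"rx":0,"ry":0,"rz":0,"claw":-1}
    - {"x":0,"y":0,"z":0,"rx":0,"ry":0,"rz":0.1,"claw":-1}

```text
t: 15.85
tool_pos: [0.5405, -0.0945, 0.2555]
tool_rot: [[0.061, 0.998, 0.009], [0.998, -0.061, -0.003], [-0.002, 0.009, -1.0]]
wrist_force: [0.4, -1.0, -2.7]
opening: 0.175
finger_force: 59.8
```

Request:
send_rows:
  rows:
    - {"x":0,"y":0,"z":0,"rx":0,"ry":0,"rz":0.128,"claw":-1}
    - {"x":0,"y":0,"z":0,"rx":0,"ry":0,"rz":0.128,"claw":-1}
    - {"x":0,"y":0,"z":0,"rx":0,"ry":0,"rz":0.128,"claw":-1}
    - {"x":0,"y":0,"z":0,"rx":0,"ry":0,"rz":0.128,"claw":-1}
    - {"x":0,"y":0,"z":0,"rx":0,"ry":0,"rz":0.128,"claw":-1}

```text
t: 16.35
tool_pos: [0.5375, -0.0936, 0.2492]
tool_rot: [[0.649, 0.761, -0.0], [0.761, -0.649, 0.0], [0.0, -0.001, -1.0]]
wrist_force: [-0.0, 0.3, -2.2]
opening: 0.17
finger_force: 59.6
```

Request:
send_rows:
  rows:
    - {"x":0,"y":0,"z":0,"rx":0,"ry":0,"rz":0.128,"claw":-1}
    - {"x":0,"y":0,"z":0,"rx":0,"ry":0,"rz":0.128,"claw":-1}
    - {"x":0,"y":0,"z":0,"rx":0,"ry":0,"rz":0.128,"claw":-1}
    - {"x":0,"y":0,"z":0,"rx":0,"ry":0,"rz":0.128,"claw":-1}
    - {"x":0,"y":0,"z":0,"rx":0,"ry":0,"rz":0.128,"claw":-1}

```text
t: 16.85
tool_pos: [0.5375, -0.0936, 0.2492]
tool_rot: [[0.975, 0.223, -0.001], [0.223, -0.975, 0.001], [-0.0, -0.001, -1.0]]
wrist_force: [0.1, 0.2, -2.1]
opening: 0.174
finger_force: 59.6
```

Request:
send_rows:
  rows:
    - {"x":0,"y":0,"z":0,"rx":0,"ry":0,"rz":0,"claw":-1}
    - {"x":0,"y":0,"z":0,"rx":0,"ry":0,"rz":0,"claw":-1}
    - {"x":0,"y":0,"z":0,"rx":0,"ry":0,"rz":0,"claw":-1}

```text
t: 17.15
tool_pos: [0.5377, -0.0941, 0.2493]
tool_rot: [[0.973, 0.23, -0.0], [0.23, -0.973, 0.0], [-0.0, -0.0, -1.0]]
wrist_force: [0.4, -0.4, -2.6]
opening: 0.175
finger_force: 59.6
```

```bash
python3 - <<'E'
from h import *
np.set_printoptions(precision=4,suppress=True)
s=bot.state();R=np.array(s['tool_rot']);p=np.array(s['tool_pos']);print(s['t'],p,s['q'],np.degrees(np.arctan2(R[1,0],R[0,0])))
d=np.array([.5086,-.3388,p[2]])-p;print('shift mm',R.T@d*1000)
print('mug',onz(bot.camera_model('scene'),127,205,.09))
E
```

```text
17.15 [ 0.5377 -0.0941  0.2493] [-0.3074  0.3218 -0.062   1.1872  0.0001  2.6021] 13.29913367242681
shift mm [-84.5789 231.4013  -0.0365]
mug [ 0.2579 -0.3273  0.09  ]
```

Request:
send_rows:
  rows:
    - {"x":-14.5,"y":38.5,"z":0,"rx":0,"ry":0,"rz":0,"claw":-1}
    - {"x":-14,"y":38.5,"z":0,"rx":0,"ry":0,"rz":0,"claw":-1}
    - {"x":-14,"y":38.5,"z":0,"rx":0,"ry":0,"rz":0,"claw":-1}
    - {"x":-14,"y":38.5,"z":0,"rx":0,"ry":0,"rz":0,"claw":-1}
    - {"x":-14,"y":38.5,"z":0,"rx":0,"ry":0,"rz":0,"claw":-1}

```text
t: 17.65
tool_pos: [0.5124, -0.2994, 0.2494]
tool_rot: [[0.973, 0.229, 0.0], [0.229, -0.973, 0.0], [0.0, -0.0, -1.0]]
wrist_force: [0.6, -0.2, -2.0]
opening: 0.175
finger_force: 59.7
```

Request:
send_rows:
  rows:
    - {"x":-14,"y":39,"z":0,"rx":0,"ry":0,"rz":0,"claw":-1}
    - {"x":0,"y":0,"z":0,"rx":0,"ry":0,"rz":0,"claw":-1}
    - {"x":0,"y":0,"z":30,"rx":0,"ry":0,"rz":0,"claw":-1}
    - {"x":0,"y":0,"z":0,"rx":0,"ry":0,"rz":0,"claw":-1}
    - {"x":0,"y":0,"z":0,"rx":0,"ry":0,"rz":0,"claw":-1}

```text
t: 18.15
tool_pos: [0.5077, -0.3384, 0.2193]
tool_rot: [[0.974, 0.228, -0.001], [0.228, -0.974, 0.001], [-0.001, -0.001, -1.0]]
wrist_force: [-0.0, -0.5, -1.6]
opening: 0.178
finger_force: 59.7
```

```bash
cat > chk.py <<'E'
from h import *
np.set_printoptions(precision=4,suppress=True)
s=bot.state();R=np.array(s['tool_rot']);p=np.array(s['tool_pos']);tip=p+R@[.171,-.0007,-.0157]
print(s['t'],p,'tip',tip,'axis z',R[2,0])
for n in('scene','side'):
    im,m=snap(n,f'{n}_{s["t"]:.2f}.png');u=proj(m,tip);print(n,'tip px',u)
    c=im[int(u[1])-14:int(u[1])+14,int(u[0])-14:int(u[0])+14].astype(int)
    r=(c[:,:,0]-np.maximum(c[:,:,1],c[:,:,2])>55).astype(np.uint8);N,L,st,ce=cv2.connectedComponentsWithStats(r)
    for j in range(1,N):print('  red',st[j,2:],ce[j]+[int(u[0])-14+.5,int(u[1])-14+.5])
E
python3 chk.py
```

```text
18.15 [ 0.5077 -0.3384  0.2193] tip [ 0.674  -0.2987  0.2349] axis z -0.0008382917123409618
scene tip px [184.9241 311.645 ]
  red [ 7  7 27] [182.7963 310.1667]
side tip px [409.88   209.3435]
```

The tip seen in the scene view matches the predicted point to within a pixel. I'll lower it into the gap.

Request:
send_rows:
  rows:
    - {"x":0,"y":0,"z":30,"rx":0,"ry":0,"rz":0,"claw":-1}
    - {"x":0,"y":0,"z":25,"rx":0,"ry":0,"rz":0,"claw":-1}
    - {"x":0,"y":0,"z":20,"rx":0,"ry":0,"rz":0,"claw":-1}
    - {"x":0,"y":0,"z":20,"rx":0,"ry":0,"rz":0,"claw":-1}
    - {"x":0,"y":0,"z":0,"rx":0,"ry":0,"rz":0,"claw":-1}

```text
t: 18.75
tool_pos: [0.5073, -0.338, 0.123]
tool_rot: [[0.974, 0.228, -0.002], [0.228, -0.974, 0.002], [-0.002, -0.002, -1.0]]
wrist_force: [-0.2, 0.8, -1.9]
opening: 0.174
finger_force: 59.8
```

Request:
send_rows:
  rows:
    - {"x":1,"y":0,"z":20,"rx":0,"ry":0,"rz":0,"claw":-1}
    - {"x":0,"y":0,"z":20,"rx":0,"ry":0,"rz":0,"claw":-1}
    - {"x":0,"y":0,"z":0,"rx":0,"ry":0,"rz":0,"claw":-1}
    - {"x":0,"y":0,"z":0,"rx":0,"ry":0,"rz":0,"claw":-1}
    - {"x":0,"y":0,"z":0,"rx":0,"ry":0,"rz":0,"claw":-1}

```text
t: 19.25
tool_pos: [0.5099, -0.3396, 0.0862]
tool_rot: [[0.974, 0.227, 0.002], [0.227, -0.974, -0.002], [0.002, 0.002, -1.0]]
wrist_force: [1.7, -0.8, -1.9]
opening: 0.177
finger_force: 59.8
```

```bash
python3 chk.py; python3 - <<'E'
from h import *
np.set_printoptions(precision=4,suppress=True)
im,m=snap('scene','s12.png')
# knob/index check, jar etc. vs first image
d=np.abs(im[:,:,::-1].astype(int)-cv2.imread('pics/s9.png')).max(2)
print('rig diff',(d[148:225,290:380]>40).sum())
c=im.astype(int);r=(c[:,:,0]-np.maximum(c[:,:,1],c[:,:,2])>55)[295:385,150:250].astype(np.uint8);N,L,st,ce=cv2.connectedComponentsWithStats(r)
for j in range(1,N):print(st[j],ce[j]+[150.5,295.5])
w=[proj(m,[.675-.23*e,-.2995+.973*e,.1]) for e in(-.03,0,.03)];print(w)
E
```

```text
19.25 [ 0.5099 -0.3396  0.0862] tip [ 0.6763 -0.3001  0.1022] axis z 0.0015229222997970653
scene tip px [195.258  331.7946]
  red [2 2 3] [204.8333 317.8333]
  red [1 1 1] [204.5 320.5]
  red [3 3 3] [207.5 324.5]
  red [ 5  7 23] [193.6739 330.5435]
  red [2 2 4] [182. 336.]
side tip px [399.9916 243.4183]
  red [5 2 5] [409.5 256.1]
rig diff 17
[54 14 12 10 24] [209.875  313.6667]
[54 25  2  2  2] [205. 321.]
[56 28  3  3  4] [207.5  324.75]
[71 29  4  3  4] [223.  325.5]
[41 32  5  7 23] [193.6739 330.5435]
[65 34  4  3  4] [217.  330.5]
[20 40 13 10 27] [176.6111 340.2037]
[37 58  2  2  2] [188. 354.]
[31 62  3  2  3] [182.5    358.1667]
[array([184.9982, 339.927 ]), array([195.4105, 331.4762]), array([205.6782, 323.1268])]
```

Request:
send_rows:
  rows:
    - {"x":0,"y":0,"z":1,"rx":0,"ry":0,"rz":0,"claw":-1}
    - {"x":0,"y":0,"z":0,"rx":0,"ry":0,"rz":0,"claw":-1}
    - {"x":0,"y":0,"z":0,"rx":0,"ry":0,"rz":0,"claw":-1}
    - {"x":0,"y":0,"z":0,"rx":0,"ry":0,"rz":0,"claw":-1}
    - {"x":0,"y":0,"z":0,"rx":0,"ry":0,"rz":0,"claw":-1}

```text
t: 19.9
tool_pos: [0.5089, -0.3389, 0.0833]
tool_rot: [[0.974, 0.227, -0.0], [0.227, -0.974, 0.0], [-0.0, -0.0, -1.0]]
wrist_force: [-0.0, -0.1, -2.9]
opening: 0.175
finger_force: 59.8
```

```bash
python3 -c "
from station import bot
print(bot.state()['tool_pos'],bot.finish_job())"
```

```text
the job is handed in; nothing more can be done
[ 0.50892985 -0.33886766  0.08326822] None
```

I handed the job in at about 20 s, but the system gave no verdict back: the knob is set at its red index, the rod went in until the collar stopped at the mouth and came out again, and it is now held level with its tip within about 2 mm of the beam's middle by my estimate.

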